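Load axle blanks into a latched V-rail cradle

TASK

Get the axle blanks ready for drilling: lift the latch collar and throw the cradle's lever over to open the hold-down bail, then take every 150 mm grooved round axle blank (three or four of them) out of the stock tray and lay each in its own pair of V notches, level, fully down and centred between the rails. Then lift the collar again, throw the lever back so that the bail holds the axles down, and let the collar drop into its latch. Leave the other bars in the tray and the things round about where they are.

Things in the scene. Friction and masses are not known exactly. Their poses are not given: they have to be found in the camera images.
- axle_1_mid (a point): axle blank, one of four of which 3 or 4 are present (None when absent): round steel bar, diameter 20 mm, 150 mm long, a narrow groove near each end, about 0.37 kg. Point at its centre, y along the bar. It starts flat in the tray, its centre 10 mm above the tray floor, at least 20 mm clear of its neighbours at the middle
- axle_2_mid (a point): axle blank, one of four of which 3 or 4 are present (None when absent): round steel bar, diameter 20 mm, 150 mm long, a narrow groove near each end, about 0.37 kg. Point at its centre, y along the bar. It starts flat in the tray, its centre 10 mm above the tray floor, at least 20 mm clear of its neighbours at the middle
- axle_3_mid (a point): axle blank, one of four of which 3 or 4 are present (None when absent): round steel bar, diameter 20 mm, 150 mm long, a narrow groove near each end, about 0.37 kg. Point at its centre, y along the bar. It starts flat in the tray, its centre 10 mm above the tray floor, at least 20 mm clear of its neighbours at the middle
- axle_4_mid (a point): axle blank, one of four of which 3 or 4 are present (None when absent): round steel bar, diameter 20 mm, 150 mm long, a narrow groove near each end, about 0.37 kg. Point at its centre, y along the bar. It starts flat in the tray, its centre 10 mm above the tray floor, at least 20 mm clear of its neighbours at the middle
- short_axle_mid (a point): not wanted: a round bar like the axle blanks, diameter 20 mm, but only 90 mm long, lying in the tray. Point at its centre, y along the bar
- square_bar_mid (a point): not wanted: a plain square steel bar, 18 x 18 x 150 mm, lying in the tray. Point at its centre, y along the bar
- thin_bar_mid (a point): not wanted: a thin round steel bar, diameter 10 mm, 170 mm long, lying in the tray along its +y wall. Point at its centre, y along the bar
- tray_floor (a point): stock tray, an open wooden box fixed to the bench, 308 mm (its x) by 216 mm (its y), walls 6 mm thick and 34 mm high; end walls (its +x, -x) cut away to floor level over the middle 80 mm. Point at the centre of its rubber floor, 8 mm above the bench board; axes along its sides, z up. Bars lie roughly along its y. Behind, a tube hangs down to 0.30 m above the bench, from x = 0.69 back
- cradle_mid (a point): cradle, fixed to the bench: two wooden rails 14 mm thick, centred 45 mm to either side (+y, -y) of this mid-point, each with four V notches in a row along x. Point midway between the rails and along the row, at the height of a seated axle's centre line (62 mm above the bench board, level with the rail tops); y along a seated axle, z up. Between the rails it is clear down to the deck, 34 mm below this point
- vee_1 (a point): seat 1 of four along the cradle: centre of an axle fully seated in this pair of V notches, midway between the rails; axes as the cradle point. 50 mm from seat to seat; each V is 90 degrees, 29 mm wide at the rail top
- vee_2 (a point): seat 2 of four along the cradle: centre of an axle fully seated in this pair of V notches, midway between the rails; axes as the cradle point. 50 mm from seat to seat; each V is 90 degrees, 29 mm wide at the rail top
- vee_3 (a point): seat 3 of four along the cradle: centre of an axle fully seated in this pair of V notches, midway between the rails; axes as the cradle point. 50 mm from seat to seat; each V is 90 degrees, 29 mm wide at the rail top
- vee_4 (a point): seat 4 of four along the cradle: centre of an axle fully seated in this pair of V notches, midway between the rails; axes as the cradle point. 50 mm from seat to seat; each V is 90 degrees, 29 mm wide at the rail top
- bail_axis (a point): point on the shaft of lever and bail, at the lever: from the cradle point 127 mm to -x and 105 mm to -y, 78 mm above the bench board; axes as the cradle's, x along the shaft. The bail is a steel bar along x, 60 mm from the shaft, over the -y rail when closed; its four rubber-tipped sprung plungers press the seated axles down, 1.3 N each
- lever (a joint): angle of lever and bail together, rad: 0 closed (bail down across the axles, lever leaning 0.70 from upright to the cradle's +y), growing as the lever swings over the top to -y; 1.40 fully open (lever leaning 0.70 to -y, bail standing clear of the notches). Friction 0.05 N m. Latched at both ends. Starts at 0
- collar (a joint): lift of the black collar along the lever, m, 0 to 0.013. At 0 its tongue sits in a notch of the quadrant plate and the lever cannot swing; lifted 0.009 or more it is free. In mid-swing the tongue rides on the quadrant's rim; at either end a spring (4 N, 7 N fully lifted) drops it into the notch once let go
- collar_grip (a point): centre of the collar, a black ribbed sleeve, diameter 26 mm, 28 mm long, round the lever, 92 mm from the shaft when down. Moves with it; its axes are the cradle's when the lever is closed and turn about x with the lever. Pinch it along x, the shaft's direction; it may pivot between the fingers. The lever ends 40 mm beyond this point. 30 mm free on both pinched sides
- try_square: try square with wooden stock and steel blade, 184 x 115 x 17 mm, lying on the bench on the right; leave alone; origin at the centre of its underside
- sanding_block: sanding block, 64 x 112 x 36 mm, on the bench on the right; leave alone; origin at the centre of its underside
- offcut: wood offcut, 60 x 90 x 22 mm, on the bench on the left; leave alone; origin at the centre of its underside

How it is judged:
On the way, in this order (a step that is already met when the one before it is completed fails the run):
1. the bail is thrown fully open and latched there (value of joint lever above 1.33 rad and value of joint collar below 0.004 m), for 0.2 s.
2. with the bail open, every axle blank present lies seated in V notches (x of axle_1_mid in the frame of cradle_mid between -0.085 and 0.085 m and y of axle_1_mid in the frame of cradle_mid between -0.018 and 0.018 m and z of axle_1_mid in the frame of cradle_mid between -0.003 and 0.003 m and angle between the y axis of each of axle_1_mid, axle_2_mid, axle_3_mid, axle_4_mid and the y axis of cradle_mid, either way round below 0.035 rad and linear speed of each of axle_1, axle_2, axle_3, axle_4 below 0.02 m/s and x of axle_2_mid in the frame of cradle_mid between -0.085 and 0.085 m and y of axle_2_mid in the frame of cradle_mid between -0.018 and 0.018 m and z of axle_2_mid in the frame of cradle_mid between -0.003 and 0.003 m and x of axle_3_mid in the frame of cradle_mid between -0.085 and 0.085 m and y of axle_3_mid in the frame of cradle_mid between -0.018 and 0.018 m and z of axle_3_mid in the frame of cradle_mid between -0.003 and 0.003 m and x of axle_4_mid in the frame of cradle_mid between -0.085 and 0.085 m and y of axle_4_mid in the frame of cradle_mid between -0.018 and 0.018 m and z of axle_4_mid in the frame of cradle_mid between -0.003 and 0.003 m and value of joint lever above 1.2 rad), for 0.2 s.
3. the bail is closed and its collar has dropped into the latch (value of joint lever below 0.04 rad and value of joint collar below 0.003 m), for 0.2 s.
At the end, for the whole second after the job is handed in: Lever closed within 0.04 rad, collar down within 3 mm; every axle present at rest in V notches, centre within 3 mm of seated height and 18 mm of the mid-line, in line and level within 0.035 rad; the three other bars in the tray; try square, sanding block, offcut moved under 30 mm (all of step 3 and x of axle_1_mid in the frame of cradle_mid between -0.085 and 0.085 m and y of axle_1_mid in the frame of cradle_mid between -0.018 and 0.018 m and z of axle_1_mid in the frame of cradle_mid between -0.003 and 0.003 m and angle between the y axis of each of axle_1_mid, axle_2_mid, axle_3_mid, axle_4_mid and the y axis of cradle_mid, either way round below 0.035 rad and linear speed of each of axle_1, axle_2, axle_3, axle_4 below 0.02 m/s and x of axle_2_mid in the frame of cradle_mid between -0.085 and 0.085 m and y of axle_2_mid in the frame of cradle_mid between -0.018 and 0.018 m and z of axle_2_mid in the frame of cradle_mid between -0.003 and 0.003 m and x of axle_3_mid in the frame of cradle_mid between -0.085 and 0.085 m and y of axle_3_mid in the frame of cradle_mid between -0.018 and 0.018 m and z of axle_3_mid in the frame of cradle_mid between -0.003 and 0.003 m and x of axle_4_mid in the frame of cradle_mid between -0.085 and 0.085 m and y of axle_4_mid in the frame of cradle_mid between -0.018 and 0.018 m and z of axle_4_mid in the frame of cradle_mid between -0.003 and 0.003 m and x of short_axle_mid in the frame of tray_floor between -0.15 and 0.15 m and y of short_axle_mid in the frame of tray_floor between -0.105 and 0.105 m and z of short_axle_mid in the frame of tray_floor between 0 and 0.035 m and x of square_bar_mid in the frame of tray_floor between -0.15 and 0.15 m and y of square_bar_mid in the frame of tray_floor between -0.105 and 0.105 m and z of square_bar_mid in the frame of tray_floor between 0 and 0.035 m and x of thin_bar_mid in the frame of tray_floor between -0.15 and 0.15 m and y of thin_bar_mid in the frame of tray_floor between -0.105 and 0.105 m and z of thin_bar_mid in the frame of tray_floor between 0 and 0.035 m and distance of each of try_square, sanding_block, offcut from where it was at the start of the episode below 0.03 m); the robot touches nothing.
Of axle_1, axle_2, axle_3, axle_4 only 3 to 4 are there at a start; the rules pass over those that are not, and their reading is None.
At some moment in a run one of axle_1, axle_2, axle_3, axle_4 may be knocked a few centimetres aside while the robot is not near it.
Once in a run the grip may slacken for a moment while it holds something.
It also fails if it takes over 210 s, if anything falls off the work surface, if the arm or the gripper's body presses on something with over 40 N, if the wrist force passes 120 N, or if a joint passes its speed limit or range.

ROBOT

A 6-joint arm with a two-finger parallel gripper is mounted at the origin on a cart in front of the work surface, level with it; the furniture and walls round the work are solid. World frame = base frame: x ahead of the robot, y to its left, z up, the work surface at z = 0. Lengths are in m, angles in rad, forces in N, time in s.
With the tool pointing down it reaches from about 0.35 to 0.775 m from the base axis. Payload 7.3 kg.
Tool frame: the origin (TCP) lies on the centre line of the jaws, within the pads' length; the fingertips stand 11 mm ahead of it and the grasp point (between the pads) lies 8 mm behind it; y points along the fingers, z is the direction in which the jaws open and shut, and the axes are right-handed (so a half turn about y gives the same grasp; the last joint's range is limited). The gripper opens to 92 mm and grips with 3 to 60 N. Pads are 19 mm wide; open, the fingers measure 130 mm over their backs; the gripper's body (75 mm by 190 mm) begins 47 mm behind the grasp point.
Start: joints at [-1.456, 0.342, 1.524, -0, 1.275, -0.146], TCP at [0.135, -0.507, 0.205] pointing down, gripper open.
Joint ranges: [-2.53, 2.53], [-0.77, 2.02], [0.04, 2.7], [-1, 4.14], [0.28, 2.66], [-3.11, 3.11]. Speed limits (rad/s): [2.57, 2.57, 3.14, 3.14, 3.14, 3.14].

INTERFACE

Orientations are given as [roll, pitch, yaw] about the fixed x, y, z axes, in that order (R = Rz(yaw) Ry(pitch) Rx(roll)).
In Python, from cell import robot, cams gives the robot as it stands.
- The arm moves only by the tool apply_moves, never from a script. Its argument "plan" is a list of rows, each a list of 7 numbers: the shift along the tool's x, y, z in m, then the turn, a rotation vector about the tool's x, y, z in degrees, then the gripper command: -1 is fully open, 1 is shut, values between are in proportion. A call has exactly 5 rows; each row is the pose to reach, as a shift and turn from the pose commanded when the call began, along the tool's axes at that moment; what a row does not reach only later rows make up. A row lasts 1/8 s, in which the tool goes at most 62.5 mm and 10.7 degrees, less where a joint would pass 70% of its speed; a pose out of reach is approached as far as the arm can. A call with a gripper value outside its range is refused whole. The fingers move at their own pace and stop on an object; "squeeze" is the grip in N (left out, the last holds). Time passes only in rows, so rows that repeat a pose let the fingers close, or fill a call up. It gives the time, the measured TCP pose, the force and the opening at its end, in the units of the state.
- robot.observe(): the state, without advancing time (a new reading comes with each control period).
- cams.read_camera(name): name is "scene" or "top"; returns the picture (384x512x3 uint8, blue, green, red); there is no depth.
- cams.calibration(name): a dict with "fx", "fy", "cx", "cy" (pixels), "extrinsics" (4x4, takes a point from world to camera coordinates). Camera axes: x right, y up, looking along -z (the intrinsics and any distortion apply to the point x, -y, -z); pixel columns grow to the right and rows downward; lengths in m; the calibration is good to about 2 mm. A picture is of the moment at which its call begins. calibration takes no time and is no camera call.
- robot.hand_in(): hands the job in, once; it reports no verdict.
The state is a dict: "time": time; "qpos": joint angles; "qvel": joint speeds; "joint_efforts": joint torques, N m; "tool_pos": TCP position; "tool_rot": TCP orientation; "contact_force": force on the tool from outside, world axes, zero at the start; "torque": the same for the moment, N m; "opening": finger opening in m.
Only numpy, scipy, OpenCV 4.12 (cv2) and the standard library are available. Lean on these libraries where they do the work, as an engineer would, in place of code of your own. Each camera call takes 0.05 s, during which the arm holds its last target. There are 200 camera calls.

## Working session

There is one attempt and no reset: what is moved stays moved. The work goes in short steps, Python scripts to look and compute and a tool call to move; the robot and the scene stay as the last step left them, time stands still between calls to the robot, and variables do not carry over. Pictures are saved under pics/ and viewed, about 12 in all and at most 16, crops included, and the job is handed in when it is done.

Besides the shell and the picture viewer there is one more tool, called by a JSON object that holds its "fn" and its "kwargs", one argument or row to a line. apply_moves: Moves the arm, as the interface text tells. Its arguments: {"type":"object","properties":{"plan":{"type":"array","items":{"type":"array","items":{"type":"number"}}},"squeeze":{"type":"number"}},"required":["plan"]}

```bash
ls; mkdir -p pics
python3 - <<'E'
from cell import robot, cams
import cv2,numpy as np
print(robot.observe())
for n in("scene","top"):
    cv2.imwrite(f"pics/{n}0.png",cams.read_camera(n)); c=cams.calibration(n);print(n,{k:(np.round(v,4).tolist()) for k,v in c.items()})
E
```

```text
pics
{'time': 0.0, 'qpos': array([-1.45600333e+00,  3.42753258e-01,  1.52500582e+00, -3.44394114e-06,
        1.27541552e+00, -1.46006439e-01]), 'qvel': array([-2.64273264e-06, -2.76725094e-04,  9.84083627e-04, -2.33116866e-04,
       -1.67132598e-04, -3.87706191e-04]), 'joint_efforts': array([-1.83317993e-04, -4.31238413e+01, -2.44222641e+01,  7.18115293e-02,
        5.61441388e-02, -1.30817866e-04]), 'tool_pos': array([ 0.13533884, -0.50679847,  0.20423306]), 'tool_rot': array([-1.57236192e+00,  2.26895969e-04, -2.88079239e+00]), 'contact_force': array([-0.20011714, -0.56679582,  0.2482233 ]), 'torque': array([0.04088842, 0.02281177, 0.02529109]), 'opening': 0.09174924811585979}
scene {'fx': 455.9673, 'fy': 455.9673, 'cx': 252.6173, 'cy': 196.0766, 'extrinsics': [[0.7239, -0.6895, 0.0233, -0.4122], [0.4033, 0.4504, 0.7966, -0.2562], [-0.5597, -0.5673, 0.6041, -1.4018], [0.0, 0.0, 0.0, 1.0]]}
top {'fx': 440.0969, 'fy': 440.0969, 'cx': 254.1366, 'cy': 192.9206, 'extrinsics': [[-0.0162, -0.9998, -0.0139, -0.0261], [0.9834, -0.0184, 0.1805, -0.5519], [-0.1807, -0.0108, 0.9835, -1.1889], [0.0, 0.0, 0.0, 1.0]]}
```

View pics/scene0.png

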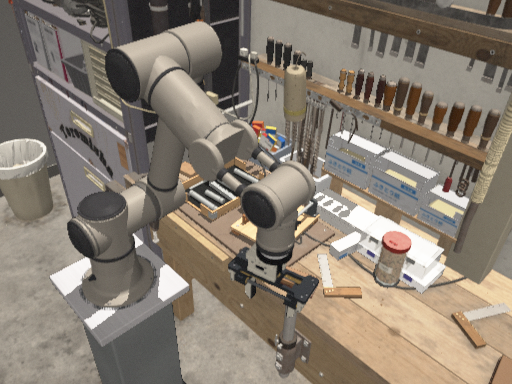

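View pics/top0.png

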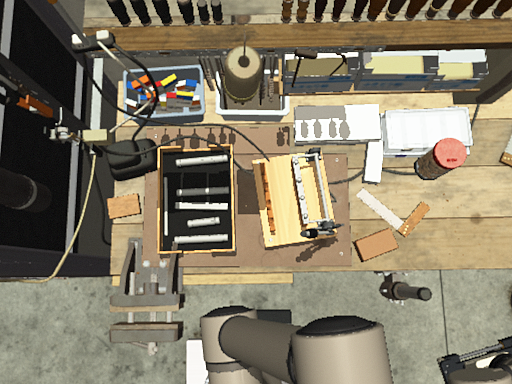

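Run:
```python
import cv2
i=cv2.imread("pics/top0.png")[135:265,145:355]
cv2.imwrite("pics/top0z.png",cv2.resize(i,None,fx=3.8,fy=3.8,interpolation=cv2.INTER_CUBIC))
```

```text
(no output)
```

View pics/top0z.png

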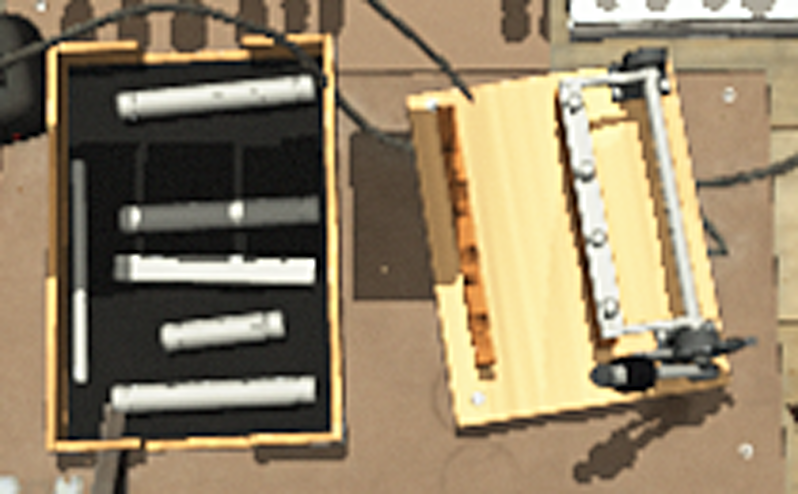

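```bash
cat > h.py <<'E'
import numpy as np,cv2
from cell import robot,cams
from scipy.spatial.transform import Rotation as R
def ray(n,u,v,z):
    c=cams.calibration(n);E=c["extrinsics"]
    d=E[:3,:3].T@np.array([(u-c["cx"])/c["fx"],-(v-c["cy"])/c["fy"],-1.])
    o=-E[:3,:3].T@E[:3,3]
    return o+d*(z-o[2])/d[2]
def proj(n,p):
    c=cams.calibration(n);q=c["extrinsics"][:3,:3]@p+c["extrinsics"][:3,3]
    return np.array([c["cx"]-c["fx"]*q[0]/q[2],c["cy"]+c["fy"]*q[1]/q[2]])
E
python3 - <<'E'
from h import *
Z=lambda x,y,z:ray("top",145+(x+.5)/3.8-.5,135+(y+.5)/3.8-.5,z)
P=lambda l,*a:print(l,np.round(np.array(a),4).tolist())
for n,(a,b) in dict(A=((118,104),(314,88)),B=((121,217),(319,210)),C=((113,397),(316,388)),sq=((116,267),(315,271)),sh=((163,337),(283,323))).items():
    p,q=Z(*a,.022),Z(*b,.022); P(n,p,q,(p+q)/2);print(" len",np.linalg.norm(p-q),"yaw",np.arctan2(*(p-q)[1::-1])-0)
P("tray corners(top,z=.042)",*[Z(*c,.042) for c in((50,45),(332,38),(342,440),(50,447))])
P("deck corners z=.028",*[Z(*c,.028) for c in((408,97),(458,428),(730,383))])
p=[Z(*c,.088) for c in((573,101),(586,172),(597,238),(611,308))];P("plungers",*p);print(np.linalg.norm(p[0]-p[3]),np.arctan2(*(p[0]-p[3])[1::-1]))
P("knob",Z(610,375,.17))
E
```

```text
A [[0.6528, 0.1925, 0.022], [0.6625, 0.0414, 0.022], [0.6576, 0.117, 0.022]]
 len 0.15136255715991692 yaw 1.634946987456592
B [[0.5642, 0.1888, 0.022], [0.5668, 0.0381, 0.022], [0.5655, 0.1135, 0.022]]
 len 0.15067269120376758 yaw 1.5879171329890887
C [[0.4278, 0.1926, 0.022], [0.4318, 0.0411, 0.022], [0.4298, 0.1169, 0.022]]
 len 0.15152895948608455 yaw 1.597684148850252
sq [[0.5258, 0.192, 0.022], [0.52, 0.0414, 0.022], [0.5229, 0.1167, 0.022]]
 len 0.15065995410601954 yaw 1.5321833866579806
sh [[0.472, 0.1558, 0.022], [0.481, 0.0657, 0.022], [0.4765, 0.1107, 0.022]]
 len 0.09055282012213588 yaw 1.6697740922461997
tray corners(top,z=.042) [[0.695, 0.2414, 0.042], [0.6961, 0.0261, 0.042], [0.392, 0.0209, 0.042], [0.3905, 0.2342, 0.042]]
deck corners z=.028 [[0.6523, -0.0309, 0.028], [0.4001, -0.0639, 0.028], [0.4297, -0.2656, 0.028]]
plungers [[0.6312, -0.1516, 0.088], [0.5784, -0.1592, 0.088], [0.53, -0.1654, 0.088], [0.4794, -0.1735, 0.088]]
0.15342834878403525 0.14338906901192908
knob [[0.4246, -0.1626, 0.17]]
```

```bash
cat >> h.py <<'E'
YC=0.14; C0=np.array([.5485,-.1178,.062])
def Rc(y=None):
    y=YC if y is None else y
    return R.from_euler("z",y).as_matrix()
def cw(p): return C0+Rc()@np.asarray(p,float)      # cradle -> world
def tool(yaw): return R.from_euler("xyz",[-np.pi/2,0,yaw])
def delta(pos,yaw,grasp=True):   # grasp point world, jaw axis angle yaw (tool z)
    s=robot.observe();T=R.from_euler("xyz",s["tool_rot"])
    p=np.array(pos,float)
    if grasp:p[2]-=.008
    q=tool(yaw-np.pi/2)
    print("shift mm",np.round(T.inv().apply(p-s["tool_pos"])*1000,1),"turn deg",np.round((T.inv()*q).as_rotvec(degrees=True),1),"t",s["time"])
E
python3 -c "
from h import *
delta(cw([-.127,-.0457,.206]),YC)"
```

```text
shift mm [-367.9  -55.3 -239.4] turn deg [  0.1 -83.1  -0.1] t 0.1
```

{"fn": "apply_moves", "kwargs": {
  "plan": [
    [-0.045,-0.015,-0.03,0,-10,0,0],
    [-0.09,-0.03,-0.06,0,-20,0,0],
    [-0.135,-0.04,-0.09,0,-30,0,0],
    [-0.18,-0.05,-0.12,0,-40,0,0],
    [-0.22,-0.056,-0.145,0,-50,0,0.04]
  ],
  "squeeze": 40
}}

```text
time: 0.72
tool_pos: [0.3115, -0.3088, 0.2613]
tool_rot: [-1.57, -0.0, -2.002]
contact_force: [-0.3, 0.6, -0.4]
opening: 0.0469
```

```bash
python3 -c "
from h import *
delta(cw([-.127,-.0457,.206]),YC)"
```

```text
shift mm [-165.5    1.3   53.3] turn deg [ -0.  -32.7   0. ] t 0.725
```

Run:
```python
from h import *
i=cams.read_camera("scene");cv2.imwrite("pics/s1.png",i)
for p in ([0,0,0],[-.127,-.0457,.086],[-.127,-.105,.016],[.075,0,0],[-.075,0,0]): print(p,proj("scene",cw(p)).round(1))
i=i[150:270,170:350];cv2.imwrite("pics/s1z.png",cv2.resize(i,None,fx=4.4,fy=4.4,interpolation=cv2.INTER_CUBIC))
```

```text
[0, 0, 0] [271.8 207.1]
[-0.127, -0.0457, 0.086] [261.  210.7]
[-0.127, -0.105, 0.016] [274.9 235.2]
[0.075, 0, 0] [284.1 197.2]
[-0.075, 0, 0] [258.8 217.5]
```

View pics/s1z.png

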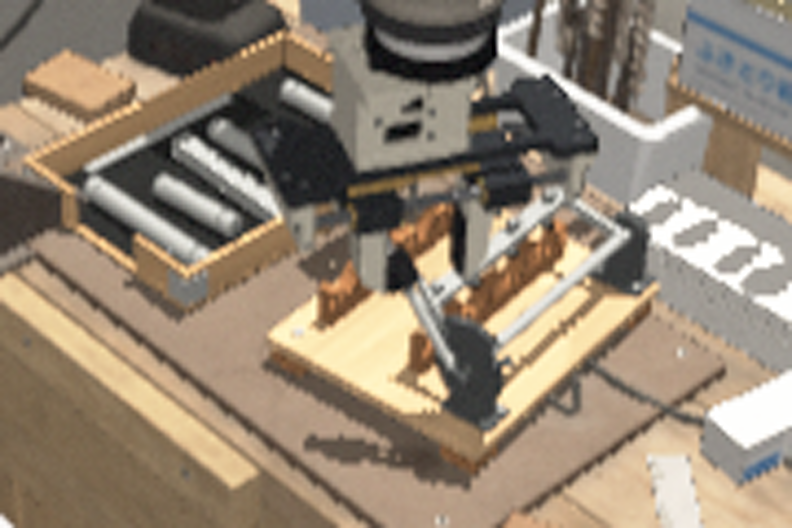

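{"fn": "apply_moves", "kwargs": {
  "plan": [
    [-0.045,0,0.015,0,-9,0,0.04],
    [-0.09,0,0.03,0,-18,0,0.04],
    [-0.13,0.001,0.042,0,-27,0,0.04],
    [-0.1655,0.001,0.053,0,-32.7,0,0.04],
    [-0.1655,0.001,0.053,0,-32.7,0,0.04]
  ]
}}

```text
time: 1.4
tool_pos: [0.4295, -0.1814, 0.2594]
tool_rot: [-1.571, 0.001, -1.434]
contact_force: [-0.2, -0.6, 0.2]
opening: 0.0438
```

```bash
python3 -c "
from h import *
delta(cw([-.127,-.0457,.086]),YC)"
```

```text
shift mm [ -0.6 119.4  -0.2] turn deg [ 0.  -0.2 -0. ] t 1.4
```

{"fn": "apply_moves", "kwargs": {
  "plan": [
    [0,0.03,0,0,0,0,0.04],
    [0,0.06,0,0,0,0,0.04],
    [0,0.09,0,0,0,0,0.04],
    [0,0.11,0,0,0,0,0.04],
    [0,0.119,0,0,0,0,0.04]
  ]
}}

```text
time: 2.02
tool_pos: [0.4275, -0.1834, 0.1398]
tool_rot: [-1.573, 0.001, -1.439]
contact_force: [0.9, -0.1, 0.7]
opening: 0.0439
```

{"fn": "apply_moves", "kwargs": {
  "plan": [
    [0,0,0,0,0,0,0.3],
    [0,0,0,0,0,0,0.5],
    [0,0,0,0,0,0,1],
    [0,0,0,0,0,0,1],
    [0,0,0,0,0,0,1]
  ],
  "squeeze": 40
}}

```text
time: 2.65
tool_pos: [0.4293, -0.1836, 0.1433]
tool_rot: [-1.569, -0.003, -1.437]
contact_force: [-4.3, 2.5, 17.4]
opening: 0.001
```

{"fn": "apply_moves", "kwargs": {
  "plan": [
    [0,0,0,0,0,0,0.04],
    [0,0,0,0,0,0,0.04],
    [0,0,0,0,0,0,0.04],
    [0,0,0,0,0,0,0.04],
    [0,0,0,0,0,0,0.04]
  ]
}}

```text
time: 3.28
tool_pos: [0.4285, -0.1829, 0.1407]
tool_rot: [-1.571, 0.0, -1.437]
contact_force: [0.8, 0.2, -0.1]
opening: 0.0429
```

Run:
```python
from h import *
print(robot.observe())
a=cams.read_camera("scene")[180:260,220:310];b=cams.read_camera("top")[170:250,270:360]
z=lambda i:cv2.resize(i,(450,400),interpolation=cv2.INTER_CUBIC) 
cv2.imwrite("pics/p2.png",cv2.resize(np.hstack([z(a),z(b)]),(798,356)))
```

```text
{'time': 3.275, 'qpos': array([-5.68039776e-01,  3.02560579e-01,  1.77691945e+00, -1.41770859e-04,
        1.06264797e+00, -7.01361950e-01]), 'qvel': array([ 4.42097877e-04,  6.65242598e-04, -7.86308000e-04,  8.18400052e-05,
       -1.04794100e-03, -6.80638181e-04]), 'joint_efforts': array([ 2.17671529e-02, -3.82761133e+01, -2.16174209e+01,  3.38487234e-02,
        8.38021701e-02, -1.05778554e-04]), 'tool_pos': array([ 0.4284506 , -0.18285657,  0.14073745]), 'tool_rot': array([-1.57128522e+00,  2.50848732e-04, -1.43740520e+00]), 'contact_force': array([ 0.82827088,  0.16449665, -0.13001113]), 'torque': array([-0.01360394, -0.16334393,  0.03666214]), 'opening': 0.04290082875422807}
```

View pics/p2.png

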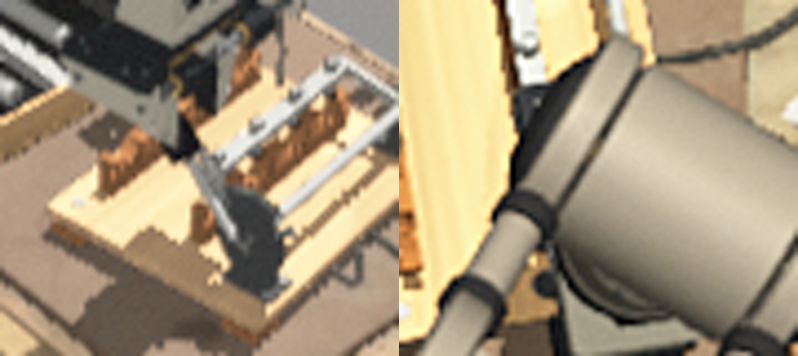

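```bash
cat >> h.py <<'E'
def tri(a,b): # a scene px, b top px
    A=[];B=[]
    for n,p in(("scene",a),("top",b)):
        p0,p1=ray(n,*p,0.),ray(n,*p,.3);d=(p1-p0)/np.linalg.norm(p1-p0);M=np.eye(3)-np.outer(d,d);A.append(M);B.append(M@p0)
    x,r,*_=np.linalg.lstsq(np.vstack(A),np.hstack(B),rcond=None);return x.round(4),np.sqrt(r).round(4)
E
python3 - <<'E'
from h import *
T=lambda x,y:(145+(x+.5)/3.8-.5,135+(y+.5)/3.8-.5)
S=lambda x,y:(219.5+x/4.433,179.5+y/4.433)
for s,t in zip([(330,65),(295,95),(252,127),(217,160)],[(573,101),(586,172),(597,238),(611,308)]): print(tri(S(*s),T(*t)))
S1=lambda x,y:(169.5+x/4.4,149.5+y/4.4)
print("deck",tri(S1(660,283),T(668,75)),tri(S1(485,448),T(730,383)),tri(S1(270,345),T(458,428)))
print("tray near corner",tri(S1(185,272),T(342,440)))
for p in([-.127,-.0457,.086],[-.127,-.020,.117],[-.127,-.105,.016],[-.127,-.055,.0755]):print(p,(proj("top",cw(p))-[145,135])*3.8,(proj("scene",cw(p))-[219.5,179.5])*4.433)
E
```

```text
(array([ 0.6274, -0.1496,  0.0975]), array([0.0024]))
(array([ 0.5758, -0.1579,  0.0984]), array([0.0006]))
(array([ 0.5263, -0.1627,  0.0964]), array([0.004]))
(array([ 0.4772, -0.1717,  0.096 ]), array([0.002]))
deck (array([ 0.6683, -0.2327,  0.034 ]), array([0.0075])) (array([ 0.4316, -0.267 ,  0.0294]), array([0.0037])) (array([ 0.4016, -0.0647,  0.0163]), array([0.0015]))
tray near corner (array([0.3907, 0.0217, 0.0442]), array([0.0021]))
[-0.127, -0.0457, 0.086] [632.31172002 369.36670372] [183.87448136 138.49769161]
[-0.127, -0.02, 0.117] [598.80428589 371.14156898] [156.846767    90.18652845]
[-0.127, -0.105, 0.016] [703.33038345 365.41840019] [245.46239719 246.81313036]
[-0.127, -0.055, 0.0755] [644.11456064 368.64936981] [193.63443649 155.10515174]
```

{"fn": "apply_moves", "kwargs": {
  "plan": [
    [0,0,0,0,0,0,0.2],
    [0,0,0,0,0,0,0.3],
    [0,0,0,0,0,0,0.4],
    [0,0,0,0,0,0,0.45],
    [0,0,0,0,0,0,0.5]
  ],
  "squeeze": 20
}}

```text
time: 4.0
tool_pos: [0.4284, -0.1829, 0.1409]
tool_rot: [-1.571, 0.0, -1.437]
contact_force: [-1.6, -1.1, 1.1]
opening: 0.0234
```

{"fn": "apply_moves", "kwargs": {
  "plan": [
    [0,0,0,0,0,0,0.5],
    [0,0,0,0,0,0,0.55],
    [0,0,0,0,0,0,0.6],
    [0,0,0,0,0,0,0.65],
    [0,0,0,0,0,0,0.7]
  ]
}}

```text
time: 4.62
tool_pos: [0.4276, -0.1829, 0.1411]
tool_rot: [-1.573, 0.0, -1.437]
contact_force: [-7.1, -0.1, 6.1]
opening: 0.0142
```

Run:
```python
from h import *
i=cams.read_camera("scene")[185:245,235:295]
i=cv2.resize(i,(600,600),interpolation=cv2.INTER_CUBIC)
def dot(p,c):
    u=(proj("scene",p)-[234.5,184.5])*10; cv2.circle(i,tuple(int(v) for v in u),4,c,-1)
s=robot.observe();T=R.from_euler("xyz",s["tool_rot"]).as_matrix()
for z in(-.007,.007): 
  for y in(.011,-.008): dot(s["tool_pos"]+T@[0,y,z],(0,0,255))
th=.7
for r in(0,.078,.092,.106,.132): dot(cw([-.127,-.105+r*np.sin(th),.016+r*np.cos(th)]),(0,255,0))
cv2.imwrite("pics/p3.png",i)
```

```text
(no output)
```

View pics/p3.png

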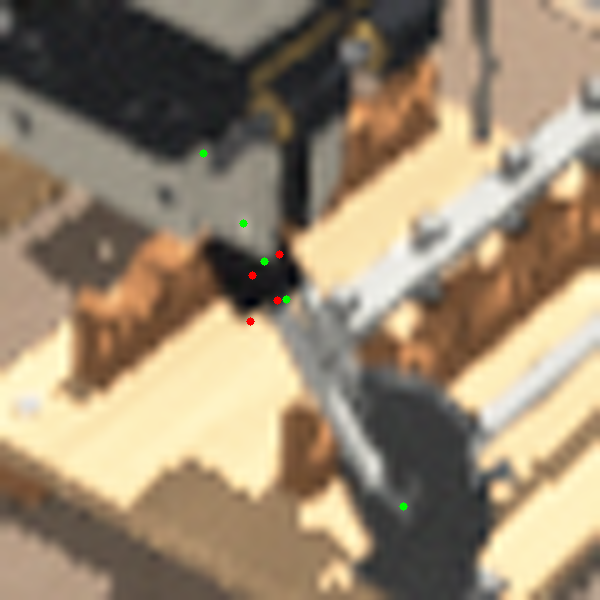

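Run:
```python
from h import *
p=np.array([.3115,-.3088,.2613]);T=tool(-2.002).as_matrix()
for z in(-.0335,.0335,-.0235,.0235): print(z,((proj("scene",p+T@[0,.011,z])-[169.5,149.5])*4.4).round(),((proj("scene",p+T@[0,-.03,z])-[169.5,149.5])*4.4).round())
```

```text
-0.0335 [366. 328.] [368. 277.]
0.0335 [467. 307.] [471. 256.]
-0.0235 [382. 325.] [384. 274.]
0.0235 [452. 310.] [456. 259.]
```

{"fn": "apply_moves", "kwargs": {
  "plan": [
    [0,0,0,0,0,0,0.04],
    [0,0,0,0,0,0,0.04],
    [0,0,0,0,0,0,0.04],
    [0,0.01,0,0,0,0,0.04],
    [0,0.018,0,0,0,0,0.04]
  ]
}}

```text
time: 5.3
tool_pos: [0.4284, -0.1828, 0.1219]
tool_rot: [-1.571, 0.0, -1.437]
contact_force: [0.7, 0.5, 0.3]
opening: 0.044
```

{"fn": "apply_moves", "kwargs": {
  "plan": [
    [0,0,0,0,0,0,0.2],
    [0,0,0,0,0,0,0.4],
    [0,0,0,0,0,0,0.5],
    [0,0,0,0,0,0,0.6],
    [0,0,0,0,0,0,0.65]
  ]
}}

```text
time: 5.92
tool_pos: [0.4267, -0.1831, 0.1228]
tool_rot: [-1.575, 0.0, -1.437]
contact_force: [-8.2, -1.9, 1.4]
opening: 0.0249
```

{"fn": "apply_moves", "kwargs": {
  "plan": [
    [0,0,0,0,0,0,0.2],
    [0,0,-0.002,0,0,0,0.2],
    [0,0.005,-0.0025,0,0,0,0.2],
    [0,0.005,-0.0025,0,0,0,0.6],
    [0,0.005,-0.0025,0,0,0,1]
  ],
  "squeeze": 40
}}

```text
time: 6.55
tool_pos: [0.4273, -0.1833, 0.1179]
tool_rot: [-1.569, -0.001, -1.437]
contact_force: [4.0, 0.4, -3.8]
opening: 0.0267
```

{"fn": "apply_moves", "kwargs": {
  "plan": [
    [0,0,0,0,0,0,1],
    [0,0,0,0,0,0,1],
    [0,0,0,0,0,0,1],
    [0,0,0,0,0,0,1],
    [0,0,0,0,0,0,1]
  ]
}}

```text
time: 7.18
tool_pos: [0.4273, -0.1833, 0.1179]
tool_rot: [-1.569, -0.001, -1.437]
contact_force: [5.6, 0.9, -4.0]
opening: 0.0269
```

{"fn": "apply_moves", "kwargs": {
  "plan": [
    [-0.0024,-0.0028,0,0,0,0,1],
    [-0.0048,-0.0056,0,0,0,0,1],
    [-0.0071,-0.0084,0,0,0,0,1],
    [-0.0075,-0.009,0,0,0,0,1],
    [-0.0075,-0.009,0,0,0,0,1]
  ],
  "squeeze": 50
}}

```text
time: 7.8
tool_pos: [0.4263, -0.1763, 0.1267]
tool_rot: [-1.569, -0.001, -1.437]
contact_force: [5.8, -1.6, -7.1]
opening: 0.0261
```

{"fn": "apply_moves", "kwargs": {
  "plan": [
    [0.0174,-0.011,0,0,0,0,1],
    [0.0364,-0.019,0,0,0,0,1],
    [0.0565,-0.0231,0,0,0,0,1],
    [0.0771,-0.0231,0,0,0,0,1],
    [0.0972,-0.019,0,0,0,0,1]
  ]
}}

```text
time: 8.43
tool_pos: [0.4385, -0.2701, 0.1449]
tool_rot: [-1.57, 0.005, -1.438]
contact_force: [5.8, 8.3, -7.0]
opening: 0.0255
```

{"fn": "apply_moves", "kwargs": {
  "plan": [
    [0.01,0.004,0,0,0,0,1],
    [0.019,0.008,0,0,0,0,1],
    [0.028,0.0136,0,0,0,0,1],
    [0.036,0.0196,0,0,0,0,1],
    [0.0375,0.021,0,0,0,0,1]
  ]
}}

```text
time: 9.05
tool_pos: [0.4429, -0.3013, 0.1245]
tool_rot: [-1.571, 0.016, -1.439]
contact_force: [1.5, 30.9, 16.8]
opening: 0.0254
```

{"fn": "apply_moves", "kwargs": {
  "plan": [
    [-0.003,-0.002,0,0,0,0,1],
    [-0.006,0.001,0,0,0,0,1],
    [-0.0095,0.005,0,0,0,0,1],
    [-0.0095,0.005,0,0,0,0,1],
    [-0.0095,0.005,0,0,0,0,1]
  ]
}}

```text
time: 9.68
tool_pos: [0.4423, -0.2963, 0.1197]
tool_rot: [-1.57, 0.007, -1.439]
contact_force: [4.1, 13.2, 3.6]
opening: 0.0253
```

{"fn": "apply_moves", "kwargs": {
  "plan": [
    [0,0,0,0,0,0,0.3],
    [0,0,0,0,0,0,0.04],
    [0,0,0,0,0,0,0.04],
    [0,-0.02,0,0,0,0,0.04],
    [0,-0.05,0,0,0,0,0.04]
  ]
}}

```text
time: 10.3
tool_pos: [0.441, -0.2998, 0.1697]
tool_rot: [-1.573, 0.002, -1.438]
contact_force: [-0.3, -0.6, 0.7]
opening: 0.0443
```

{"fn": "apply_moves", "kwargs": {
  "plan": [
    [0,-0.03,0,0,0,0,0.04],
    [0,-0.06,0,0,0,0,0.04],
    [0,-0.09,0,0,0,0,0.04],
    [-0.03,-0.09,0.03,0,0,0,0.3],
    [-0.08,-0.09,0.03,0,0,0,0.3]
  ]
}}

```text
time: 10.92
tool_pos: [0.4618, -0.2168, 0.2597]
tool_rot: [-1.57, -0.001, -1.439]
contact_force: [0.9, 0.8, 0.6]
opening: 0.0328
```

```bash
python3 -c "
from h import *
delta([.5675,.1135,.12],.0171)
i=cams.read_camera('scene');cv2.imwrite('pics/p4.png',cv2.resize(i[150:270,190:340],None,fx=5,fy=5,interpolation=cv2.INTER_CUBIC))
"
```

```text
shift mm [-313.7  147.5  148.1] turn deg [-0.   6.6  0. ] t 10.925
```

View pics/p4.png

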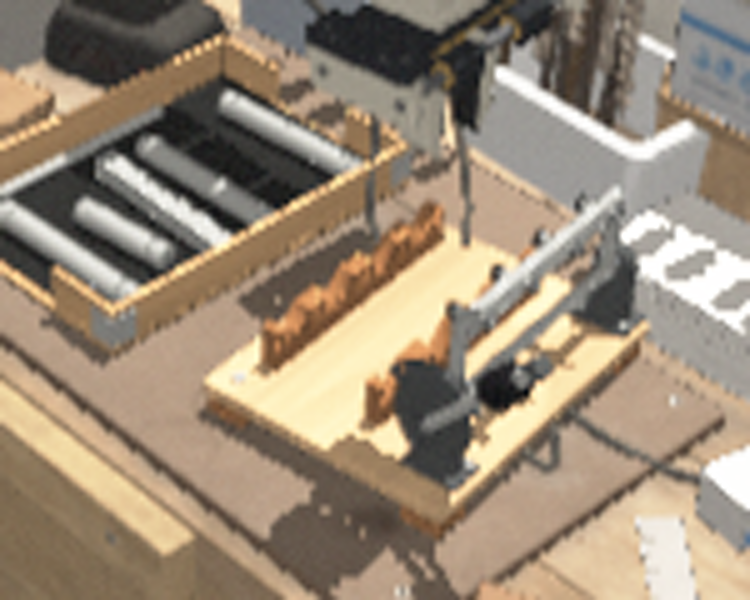

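```bash
python3 -c "
from h import *
p=np.array([.4618,-.2168,.2597]);T=tool(-1.439).as_matrix()
for z in(-.017,.017,-.0335,.0335):
  for y in (.011,-.008,-.055): print(z,y,((proj('scene',p+T@[0,y,z])-[189.5,149.5])*5).round())
"
```

```text
-0.017 0.011 [426. 195.]
-0.017 -0.008 [428. 170.]
-0.017 -0.055 [432. 104.]
0.017 0.011 [459. 170.]
0.017 -0.008 [461. 145.]
0.017 -0.055 [466.  80.]
-0.0335 0.011 [410. 208.]
-0.0335 -0.008 [411. 182.]
-0.0335 -0.055 [415. 116.]
0.0335 0.011 [475. 159.]
0.0335 -0.008 [477. 133.]
0.0335 -0.055 [482.  69.]
```

{"fn": "apply_moves", "kwargs": {
  "plan": [
    [-0.05,0,0.024,0,0,0,0.3],
    [-0.1,0,0.048,0,0,0,0.3],
    [-0.15,0,0.072,0,3,0,0.3],
    [-0.205,0.02,0.096,0,5,0,0.3],
    [-0.26,0.05,0.12,0,6.6,0,0.3]
  ],
  "squeeze": 30
}}

```text
time: 11.6
tool_pos: [0.5449, 0.0538, 0.2125]
tool_rot: [-1.568, -0.001, -1.554]
contact_force: [0.3, 0.0, -0.7]
opening: 0.0319
```

```bash
python3 -c "
from h import *
delta([.5675,.1135,.07],.0171)
"
```

```text
shift mm [-59.4 150.5  23.3] turn deg [-0.1 -0.   0. ] t 11.6
```

{"fn": "apply_moves", "kwargs": {
  "plan": [
    [-0.03,0.03,0.012,0,0,0,0.3],
    [-0.0595,0.06,0.0235,0,0,0,0.3],
    [-0.0595,0.1,0.0235,0,0,0,0.3],
    [-0.0595,0.14,0.0235,0,0,0,0.3],
    [-0.0595,0.15,0.0235,0,0,0,0.35]
  ]
}}

```text
time: 12.22
tool_pos: [0.5647, 0.1118, 0.0598]
tool_rot: [-1.576, -0.001, -1.553]
contact_force: [0.6, 0.0, 1.0]
opening: 0.0304
```

```bash
python3 -c "
from h import *
delta([.5675,.1135,.03],.0171)
i=cams.read_camera('scene')[130:230,170:270];j=cams.read_camera('top')
cv2.imwrite('pics/t5.png',j)
s=robot.observe();T=R.from_euler('xyz',s['tool_rot']).as_matrix();i=cv2.resize(i,None,fx=6,fy=6,interpolation=cv2.INTER_CUBIC)
for z in(-.015,.015): u=(proj('scene',s['tool_pos']+T@[0,.011,z])-[169.5,129.5])*6; cv2.circle(i,tuple(int(v) for v in u),3,(0,0,255),-1)
cv2.imwrite('pics/p5.png',i)
"
```

```text
shift mm [-1.6 37.8  3. ] turn deg [0.3 0.1 0. ] t 12.225
```

View pics/p5.png

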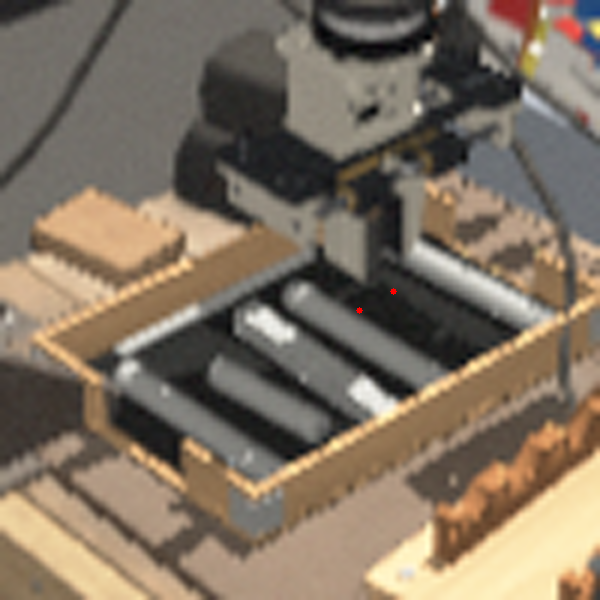

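{"fn": "apply_moves", "kwargs": {
  "plan": [
    [0,0.01,0,0,0,0,0.35],
    [0,0.02,0,0,0,0,0.35],
    [0,0.03,0,0,0,0,0.35],
    [0,0.037,0,0,0,0,0.35],
    [0,0.037,0,0,0,0,0.35]
  ]
}}

```text
time: 12.95
tool_pos: [0.566, 0.1123, 0.0246]
tool_rot: [-1.572, -0.0, -1.553]
contact_force: [1.0, 1.0, 0.9]
opening: 0.0299
```

{"fn": "apply_moves", "kwargs": {
  "plan": [
    [0,0.003,0,0,0,0,0.35],
    [0,0.006,0,0,0,0,0.35],
    [0,0.009,0,0,0,0,0.35],
    [0,0.012,0,0,0,0,0.35],
    [0,0.012,0,0,0,0,0.35]
  ]
}}

```text
time: 13.58
tool_pos: [0.5662, 0.1123, 0.013]
tool_rot: [-1.571, -0.0, -1.553]
contact_force: [0.3, -0.9, -0.3]
opening: 0.0298
```

{"fn": "apply_moves", "kwargs": {
  "plan": [
    [0,0.002,0,0,0,0,0.35],
    [0,0.004,0,0,0,0,0.35],
    [0,0.006,0,0,0,0,0.35],
    [0,0.008,0,0,0,0,0.35],
    [0,0.008,0,0,0,0,0.35]
  ]
}}

```text
time: 14.2
tool_pos: [0.5663, 0.1123, 0.0051]
tool_rot: [-1.571, -0.0, -1.553]
contact_force: [-0.4, 0.4, 0.5]
opening: 0.03
```

{"fn": "apply_moves", "kwargs": {
  "plan": [
    [0,0.002,0,0,0,0,0.35],
    [0,0.004,0,0,0,0,0.35],
    [0,0.005,0,0,0,0,0.35],
    [0,0.005,0,0,0,0,0.35],
    [0,0.005,0,0,0,0,0.35]
  ]
}}

```text
time: 14.82
tool_pos: [0.5665, 0.1123, 0.0003]
tool_rot: [-1.571, -0.0, -1.553]
contact_force: [0.8, 0.7, -0.6]
opening: 0.0295
```

{"fn": "apply_moves", "kwargs": {
  "plan": [
    [0,0,0,0,0,0,0.45],
    [0,0,0,0,0,0,0.55],
    [0,0,0,0,0,0,0.7],
    [0,0,0,0,0,0,0.7],
    [0,0,0,0,0,0,0.7]
  ],
  "squeeze": 25
}}

```text
time: 15.45
tool_pos: [0.5654, 0.1123, 0.0005]
tool_rot: [-1.573, -0.0, -1.552]
contact_force: [-3.6, 0.1, 5.2]
opening: 0.0158
```

{"fn": "apply_moves", "kwargs": {
  "plan": [
    [0,0,0,0,0,0,0.35],
    [0,0,0,0,0,0,0.35],
    [0,0.004,0,0,0,0,0.35],
    [0,0.008,0,0,0,0,0.35],
    [0,0.01,0,0,0,0,0.35]
  ]
}}

```text
time: 16.08
tool_pos: [0.5662, 0.1123, -0.0103]
tool_rot: [-1.572, -0.0, -1.553]
contact_force: [-0.1, 0.9, 0.4]
opening: 0.0297
```

{"fn": "apply_moves", "kwargs": {
  "plan": [
    [0,0.002,0,0,0,0,0.35],
    [0,0.004,0,0,0,0,0.35],
    [0,0.004,0,0,0,0,0.35],
    [0,0.004,0,0,0,0,0.35],
    [0,0.004,0,0,0,0,0.35]
  ]
}}

```text
time: 16.7
tool_pos: [0.5665, 0.1123, -0.0135]
tool_rot: [-1.57, -0.0, -1.553]
contact_force: [-1.6, -0.0, 4.5]
opening: 0.0301
```

{"fn": "apply_moves", "kwargs": {
  "plan": [
    [0,-0.0012,0,0,0,0,0.4],
    [0,-0.0012,0,0,0,0,0.5],
    [0,-0.0012,0,0,0,0,0.8],
    [0,-0.0012,0,0,0,0,0.9],
    [0,-0.0012,0,0,0,0,0.9]
  ],
  "squeeze": 40
}}

```text
time: 17.32
tool_pos: [0.5661, 0.1123, -0.0127]
tool_rot: [-1.571, -0.0, -1.553]
contact_force: [-0.9, 1.1, -0.7]
opening: 0.0193
```

{"fn": "apply_moves", "kwargs": {
  "plan": [
    [0,0,0,0,0,0,0.9],
    [0,-0.005,0,0,0,0,0.9],
    [0,-0.015,0,0,0,0,0.9],
    [0,-0.03,0,0,0,0,0.9],
    [0,-0.05,0,0,0,0,0.9]
  ],
  "squeeze": 50
}}

```text
time: 17.95
tool_pos: [0.5664, 0.1123, 0.0386]
tool_rot: [-1.571, -0.0, -1.553]
contact_force: [0.1, 0.1, -3.1]
opening: 0.0191
```

```bash
sed -i 's/^YC=.*/YC=0.143; C0=np.array([.5453,-.1160,.062])/' h.py; python3 -c "
from h import *
p=cw([.025,-.001,0]);p[2]=.085;delta(p,YC,False)"
```

```text
shift mm [225.7 -46.4  -0.3] turn deg [-0.  -7.2  0. ] t 17.95
```

{"fn": "apply_moves", "kwargs": {
  "plan": [
    [0.02,-0.03,0,0,0,0,0.9],
    [0.07,-0.046,0,0,-2,0,0.9],
    [0.12,-0.046,0,0,-4,0,0.9],
    [0.17,-0.046,0,0,-6,0,0.9],
    [0.21,-0.046,0,0,-7.2,0,0.9]
  ]
}}

```text
time: 18.58
tool_pos: [0.5704, -0.0998, 0.0848]
tool_rot: [-1.569, -0.001, -1.427]
contact_force: [0.9, 0.9, -4.2]
opening: 0.0189
```

{"fn": "apply_moves", "kwargs": {
  "plan": [
    [0.01,0,0,0,0,0,0.9],
    [0.0155,0,0,0,0,0,0.9],
    [0.0155,0,0,0,0,0,0.9],
    [0.0155,0,0,0,0,0,0.9],
    [0.0155,0,0,0,0,0,0.9]
  ]
}}

```text
time: 19.2
tool_pos: [0.5724, -0.1121, 0.0835]
tool_rot: [-1.571, 0.0, -1.426]
contact_force: [-0.3, -0.2, -3.0]
opening: 0.0188
```

```bash
python3 -c "
from h import *
p=cw([.025,-.001,0]);p[2]=.035;delta(p,YC,False)
i=cams.read_camera('scene')[150:250,210:330];j=cams.read_camera('top')[150:240,240:348]
z=lambda i:cv2.resize(i,(480,400),interpolation=cv2.INTER_CUBIC)
cv2.imwrite('pics/p6.png',cv2.resize(np.hstack([z(i),z(j)]),(800,333)))"
```

```text
shift mm [ 1.  48.5 -2.4] turn deg [ 0.   0.1 -0. ] t 19.2
```

View pics/p6.png

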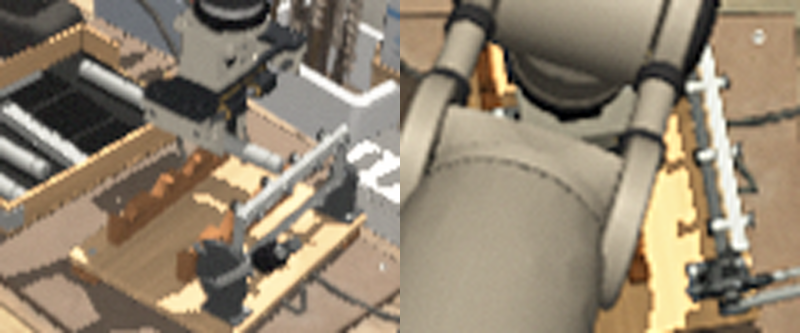

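{"fn": "apply_moves", "kwargs": {
  "plan": [
    [0.001,0.015,-0.0024,0,0,0,0.9],
    [0.001,0.03,-0.0024,0,0,0,0.9],
    [0.001,0.04,-0.0024,0,0,0,0.9],
    [0.001,0.0445,-0.0024,0,0,0,0.9],
    [0.001,0.0465,-0.0024,0,0,0,0.9]
  ]
}}

```text
time: 19.92
tool_pos: [0.5702, -0.1144, 0.0366]
tool_rot: [-1.571, 0.0, -1.427]
contact_force: [-0.9, -0.7, -4.0]
opening: 0.0185
```

{"fn": "apply_moves", "kwargs": {
  "plan": [
    [0,0.001,0,0,0,0,0.9],
    [0,0.002,0,0,0,0,0.9],
    [0,0.003,0,0,0,0,0.9],
    [0,0.004,0,0,0,0,0.9],
    [0,0.004,0,0,0,0,0.9]
  ]
}}

```text
time: 20.55
tool_pos: [0.5702, -0.1143, 0.0329]
tool_rot: [-1.571, -0.0, -1.427]
contact_force: [-0.7, -0.2, -3.5]
opening: 0.0188
```

{"fn": "apply_moves", "kwargs": {
  "plan": [
    [0,0.001,0,0,0,0,0.9],
    [0,0.002,0,0,0,0,0.9],
    [0,0.0025,0,0,0,0,0.9],
    [0,0.003,0,0,0,0,0.9],
    [0,0.003,0,0,0,0,0.9]
  ]
}}

```text
time: 21.18
tool_pos: [0.571, -0.1142, 0.0316]
tool_rot: [-1.569, -0.001, -1.427]
contact_force: [-2.7, 2.4, 8.5]
opening: 0.0189
```

{"fn": "apply_moves", "kwargs": {
  "plan": [
    [0,0,0,0,0,0,0.6],
    [0,0,0,0,0,0,0.4],
    [0,0,0,0,0,0,0.35],
    [0,-0.02,0,0,0,0,0.35],
    [0,-0.05,0,0,0,0,0.35]
  ]
}}

```text
time: 21.8
tool_pos: [0.5695, -0.1142, 0.0795]
tool_rot: [-1.573, 0.001, -1.427]
contact_force: [1.3, -0.2, -0.5]
opening: 0.0296
```

{"fn": "apply_moves", "kwargs": {
  "plan": [
    [-0.02,-0.04,0,0,0,0,0.35],
    [-0.07,-0.06,-0.02,0,0,0,0.35],
    [-0.12,-0.07,-0.04,0,3,0,0.35],
    [-0.17,-0.07,-0.06,0,6,0,0.35],
    [-0.22,-0.07,-0.08,0,6.6,0,0.35]
  ]
}}

```text
time: 22.42
tool_pos: [0.4587, 0.0932, 0.1502]
tool_rot: [-1.57, -0.0, -1.543]
contact_force: [0.8, 0.9, 0.3]
opening: 0.0296
```

```bash
python3 -c "
from h import *
p=[.4293,.1165,.03];delta(p,.027,False)
i=cams.read_camera('scene')[150:250,180:300];j=cams.read_camera('top');cv2.imwrite('pics/t7.png',j);j=j[135:255,150:338]
cv2.imwrite('pics/p7.png',np.hstack([cv2.resize(i,(330,275),interpolation=cv2.INTER_CUBIC),cv2.resize(j,(470,300),interpolation=cv2.INTER_CUBIC)[:275]]))"
```

```text
shift mm [-24.1 120.2 -28.9] turn deg [-0.1  0.   0. ] t 22.425
```

View pics/p7.png

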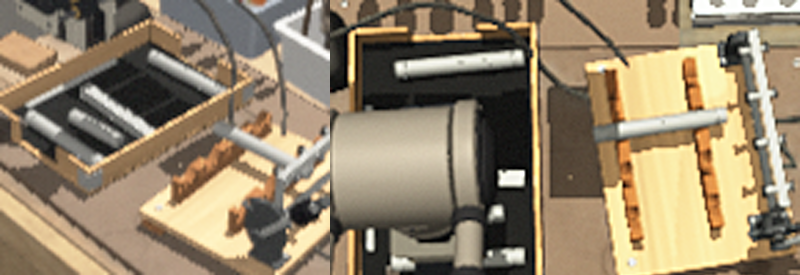

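{"fn": "apply_moves", "kwargs": {
  "plan": [
    [-0.012,0,-0.015,0,0,0,0.35],
    [-0.0241,0.02,-0.029,0,0,0,0.35],
    [-0.0241,0.06,-0.029,0,0,0,0.35],
    [-0.0241,0.1,-0.029,0,0,0,0.35],
    [-0.0241,0.1,-0.029,0,0,0,0.35]
  ]
}}

```text
time: 23.15
tool_pos: [0.4277, 0.1145, 0.048]
tool_rot: [-1.577, -0.001, -1.543]
contact_force: [1.0, 0.6, 0.1]
opening: 0.03
```

```bash
python3 -c "
from h import *
delta([.4293,.1165,-.0115],.027,False)
a,b=[ray('top',150+(x-330)/2.5-.3,135+y/2.5-.3,.066) for x,y in((597,133),(728,116))]
print(a,b,np.linalg.norm(a-b),Rc().T@((a+b)/2-C0))"
```

```text
shift mm [-2.  59.5  2.1] turn deg [0.4 0.  0. ] t 23.15
[ 0.56252601 -0.04275714  0.066     ] [ 0.57907177 -0.18910835  0.066     ] 0.1472835300546914 [ 0.02524821 -0.00356736  0.004     ]
```

{"fn": "apply_moves", "kwargs": {
  "plan": [
    [-0.001,0.015,0.001,0,0,0,0.35],
    [-0.001,0.03,0.001,0,0,0,0.35],
    [-0.001,0.045,0.001,0,0,0,0.35],
    [-0.001,0.054,0.001,0,0,0,0.35],
    [-0.001,0.057,0.001,0,0,0,0.35]
  ]
}}

```text
time: 23.78
tool_pos: [0.4313, 0.1161, -0.0066]
tool_rot: [-1.57, -0.0, -1.543]
contact_force: [-0.9, -0.2, -0.0]
opening: 0.0299
```

{"fn": "apply_moves", "kwargs": {
  "plan": [
    [0,0.001,0,0,0,0,0.35],
    [0,0.002,0,0,0,0,0.35],
    [0,0.002,0,0,0,0,0.35],
    [0,0.002,0,0,0,0,0.35],
    [0,0.002,0,0,0,0,0.35]
  ]
}}

```text
time: 24.4
tool_pos: [0.4308, 0.1162, -0.009]
tool_rot: [-1.571, -0.0, -1.542]
contact_force: [0.3, 0.2, 0.2]
opening: 0.0298
```

{"fn": "apply_moves", "kwargs": {
  "plan": [
    [0,0.001,0,0,0,0,0.35],
    [0,0.0025,0,0,0,0,0.4],
    [0,0.0025,0,0,0,0,0.5],
    [0,0.0025,0,0,0,0,0.8],
    [0,0.0025,0,0,0,0,0.9]
  ],
  "squeeze": 40
}}

```text
time: 25.02
tool_pos: [0.4305, 0.1162, -0.0117]
tool_rot: [-1.571, -0.0, -1.542]
contact_force: [-0.4, 0.4, -0.7]
opening: 0.019
```

{"fn": "apply_moves", "kwargs": {
  "plan": [
    [0,0,0,0,0,0,0.9],
    [0,-0.01,0,0,0,0,0.9],
    [0,-0.03,0,0,0,0,0.9],
    [0,-0.06,0,0,0,0,0.9],
    [0,-0.085,0,0,0,0,0.9]
  ],
  "squeeze": 50
}}

```text
time: 25.65
tool_pos: [0.431, 0.1162, 0.075]
tool_rot: [-1.57, -0.0, -1.542]
contact_force: [0.1, -0.3, -3.6]
opening: 0.0187
```

```bash
python3 -c "
from h import *
p=cw([-.025,0,0]);p[2]=.085;delta(p,YC,False)"
```

```text
shift mm [238.2  -9.9  82.8] turn deg [-0.1 -6.6  0. ] t 25.65
```

{"fn": "apply_moves", "kwargs": {
  "plan": [
    [0.05,-0.01,0.017,0,-1.5,0,0.9],
    [0.1,-0.01,0.034,0,-3,0,0.9],
    [0.15,-0.01,0.051,0,-4.5,0,0.9],
    [0.195,-0.01,0.068,0,-6,0,0.9],
    [0.225,-0.01,0.078,0,-6.6,0,0.9]
  ]
}}

```text
time: 26.28
tool_pos: [0.5159, -0.1088, 0.084]
tool_rot: [-1.57, -0.001, -1.428]
contact_force: [0.1, 0.3, -3.4]
opening: 0.0187
```

{"fn": "apply_moves", "kwargs": {
  "plan": [
    [0.006,0,0.002,0,0,0,0.9],
    [0.012,0,0.003,0,0,0,0.9],
    [0.012,0,0.003,0,0,0,0.9],
    [0.012,0,0.003,0,0,0,0.9],
    [0.012,0,0.003,0,0,0,0.9]
  ]
}}

```text
time: 26.9
tool_pos: [0.5198, -0.1172, 0.0836]
tool_rot: [-1.571, 0.0, -1.426]
contact_force: [-0.6, 0.1, -3.0]
opening: 0.0187
```

```bash
python3 -c "
from h import *
p=cw([-.025,0,0]);p[2]=.0345;delta(p,YC,False)"
```

```text
shift mm [ 2.4 49.1  0.5] turn deg [ 0.   0.1 -0. ] t 26.9
```

{"fn": "apply_moves", "kwargs": {
  "plan": [
    [0.001,0.015,0,0,0,0,0.9],
    [0.001,0.03,0,0,0,0,0.9],
    [0.001,0.04,0,0,0,0,0.9],
    [0.001,0.047,0,0,0,0,0.9],
    [0.001,0.0495,0,0,0,0,0.9]
  ]
}}

```text
time: 27.52
tool_pos: [0.52, -0.1189, 0.0335]
tool_rot: [-1.571, 0.0, -1.427]
contact_force: [0.7, 0.7, -1.9]
opening: 0.0184
```

{"fn": "apply_moves", "kwargs": {
  "plan": [
    [0,0.0008,0,0,0,0,0.9],
    [0,0.0015,0,0,0,0,0.9],
    [0,0.002,0,0,0,0,0.9],
    [0,0.0025,0,0,0,0,0.9],
    [0,0.0025,0,0,0,0,0.9]
  ]
}}

```text
time: 28.15
tool_pos: [0.5208, -0.119, 0.0326]
tool_rot: [-1.569, -0.001, -1.427]
contact_force: [0.3, 1.8, 6.6]
opening: 0.019
```

{"fn": "apply_moves", "kwargs": {
  "plan": [
    [0,0,0,0,0,0,0.6],
    [0,0,0,0,0,0,0.4],
    [0,0,0,0,0,0,0.35],
    [0,-0.02,0,0,0,0,0.35],
    [0,-0.05,0,0,0,0,0.35]
  ]
}}

```text
time: 28.78
tool_pos: [0.5193, -0.1187, 0.0811]
tool_rot: [-1.573, 0.001, -1.427]
contact_force: [-0.4, 0.9, -0.0]
opening: 0.0299
```

{"fn": "apply_moves", "kwargs": {
  "plan": [
    [-0.02,-0.03,0,0,0,0,0.35],
    [-0.06,-0.04,0.03,0,0,0,0.35],
    [-0.11,-0.04,0.06,0,3,0,0.35],
    [-0.16,-0.04,0.09,0,4,0,0.35],
    [-0.2,-0.04,0.105,0,4.5,0,0.35]
  ]
}}

```text
time: 29.4
tool_pos: [0.596, 0.0962, 0.1212]
tool_rot: [-1.57, -0.0, -1.505]
contact_force: [0.7, -0.9, 1.0]
opening: 0.0301
```

```bash
python3 -c "
from h import *
print('tube',ray('top',243,60,.3),ray('top',243,97,.3))
delta([.6576,.117,.04],.064,False)
j=cams.read_camera('top');cv2.imwrite('pics/t8.png',j);j=j[135:255,150:338]
cv2.imwrite('pics/p8.png',cv2.resize(j,(752,480),interpolation=cv2.INTER_CUBIC))"
```

```text
tube [ 0.82615375 -0.01730104  0.3       ] [ 0.73329414 -0.0162224   0.3       ]
shift mm [-16.7  81.2  62.8] turn deg [-0.   0.1  0. ] t 29.4
```

View pics/p8.png

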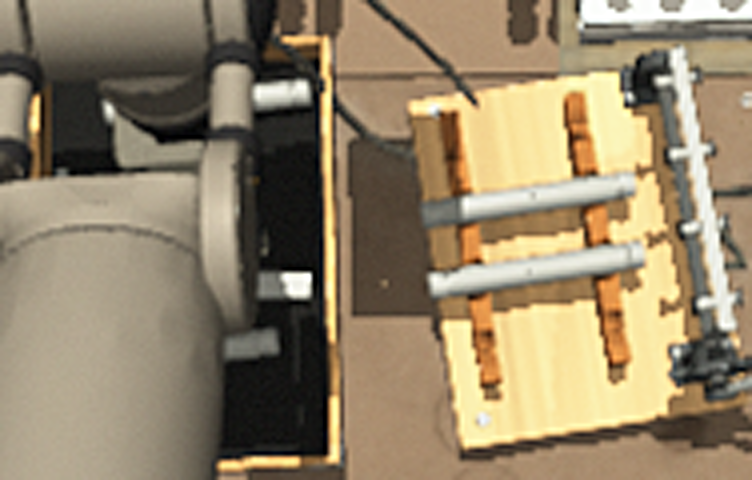

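{"fn": "apply_moves", "kwargs": {
  "plan": [
    [-0.008,0.01,0.025,0,0,0,0.35],
    [-0.0167,0.02,0.05,0,0,0,0.35],
    [-0.0167,0.04,0.063,0,0,0,0.35],
    [-0.0167,0.07,0.063,0,0,0,0.35],
    [-0.0167,0.075,0.063,0,0,0,0.35]
  ]
}}

```text
time: 30.08
tool_pos: [0.6553, 0.1144, 0.0438]
tool_rot: [-1.576, -0.0, -1.506]
contact_force: [0.6, -0.1, 0.4]
opening: 0.0297
```

```bash
python3 -c "
from h import *
delta([.6576,.117,-.0115],.064,False)"
```

```text
shift mm [-2.4 55.3  2.7] turn deg [0.3 0.1 0. ] t 30.075
```

{"fn": "apply_moves", "kwargs": {
  "plan": [
    [-0.001,0.015,0.001,0,0,0,0.35],
    [-0.001,0.03,0.001,0,0,0,0.35],
    [-0.001,0.042,0.001,0,0,0,0.35],
    [-0.001,0.05,0.001,0,0,0,0.35],
    [-0.001,0.053,0.001,0,0,0,0.35]
  ]
}}

```text
time: 30.7
tool_pos: [0.6578, 0.1159, -0.0071]
tool_rot: [-1.571, -0.0, -1.505]
contact_force: [-0.3, 0.1, 0.9]
opening: 0.0296
```

{"fn": "apply_moves", "kwargs": {
  "plan": [
    [0,0.0005,0,0,0,0,0.35],
    [0,0.001,0,0,0,0,0.35],
    [0,0.001,0,0,0,0,0.35],
    [0,0.001,0,0,0,0,0.35],
    [0,0.001,0,0,0,0,0.35]
  ]
}}

```text
time: 31.32
tool_pos: [0.658, 0.1159, -0.0074]
tool_rot: [-1.571, -0.0, -1.505]
contact_force: [-0.7, 1.0, 0.2]
opening: 0.0296
```

{"fn": "apply_moves", "kwargs": {
  "plan": [
    [0,0.002,0,0,0,0,0.35],
    [0,0.0042,0,0,0,0,0.4],
    [0,0.0042,0,0,0,0,0.5],
    [0,0.0042,0,0,0,0,0.8],
    [0,0.0042,0,0,0,0,0.9]
  ],
  "squeeze": 40
}}

```text
time: 31.95
tool_pos: [0.6578, 0.1159, -0.0119]
tool_rot: [-1.571, -0.0, -1.505]
contact_force: [-1.4, -0.7, -1.2]
opening: 0.019
```

{"fn": "apply_moves", "kwargs": {
  "plan": [
    [0,0,0,0,0,0,0.9],
    [0,-0.01,0,0,0,0,0.9],
    [0,-0.03,0,0,0,0,0.9],
    [0,-0.06,-0.01,0,0,0,0.9],
    [0,-0.085,-0.03,0,0,0,0.9]
  ],
  "squeeze": 50
}}

```text
time: 32.58
tool_pos: [0.629, 0.1139, 0.0759]
tool_rot: [-1.568, -0.0, -1.506]
contact_force: [-0.0, -0.0, -3.2]
opening: 0.019
```

```bash
python3 -c "
from h import *
p=cw([.075,-.001,0]);p[2]=.085;delta(p,YC,False)"
```

```text
shift mm [219.2  -9.1 -23.6] turn deg [-0.2 -4.5  0. ] t 32.575
```

```bash
python3 -c "
from h import *
p=cw([-.075,-.001,0]);p[2]=.095;delta(p,YC,False)"
```

```text
shift mm [ 230.8  -19.6 -173.1] turn deg [-0.2 -4.5  0. ] t 32.575
```

{"fn": "apply_moves", "kwargs": {
  "plan": [
    [0.03,-0.015,-0.04,0,-1,0,0.9],
    [0.07,-0.0195,-0.075,0,-2,0,0.9],
    [0.115,-0.0195,-0.105,0,-3,0,0.9],
    [0.16,-0.0195,-0.14,0,-4,0,0.9],
    [0.205,-0.0195,-0.163,0,-4.5,0,0.9]
  ]
}}

```text
time: 33.2
tool_pos: [0.4779, -0.1026, 0.0945]
tool_rot: [-1.569, -0.001, -1.426]
contact_force: [0.8, 0.6, -3.6]
opening: 0.0185
```

{"fn": "apply_moves", "kwargs": {
  "plan": [
    [0.012,0,-0.005,0,0,0,0.9],
    [0.0245,0,-0.0075,0,0,0,0.9],
    [0.0245,0,-0.0075,0,0,0,0.9],
    [0.0245,0,-0.0075,0,0,0,0.9],
    [0.0245,0,-0.0075,0,0,0,0.9]
  ]
}}

```text
time: 33.83
tool_pos: [0.4751, -0.1257, 0.0927]
tool_rot: [-1.571, 0.0, -1.426]
contact_force: [-0.6, 0.1, -2.8]
opening: 0.0184
```

```bash
python3 -c "
from h import *
p=cw([-.075,-.001,0]);p[2]=.034;delta(p,YC,False)"
```

```text
shift mm [ 1.4 58.7 -4.1] turn deg [ 0.   0.1 -0. ] t 33.825
```

{"fn": "apply_moves", "kwargs": {
  "plan": [
    [0.001,0.015,-0.004,0,0,0,0.9],
    [0.001,0.032,-0.004,0,0,0,0.9],
    [0.001,0.047,-0.004,0,0,0,0.9],
    [0.001,0.055,-0.004,0,0,0,0.9],
    [0.001,0.0585,-0.004,0,0,0,0.9]
  ]
}}

```text
time: 34.45
tool_pos: [0.4711, -0.1278, 0.034]
tool_rot: [-1.571, 0.0, -1.426]
contact_force: [0.8, 0.2, -3.1]
opening: 0.0189
```

{"fn": "apply_moves", "kwargs": {
  "plan": [
    [0,0.0005,0,0,0,0,0.9],
    [0,0.001,0,0,0,0,0.9],
    [0,0.0015,0,0,0,0,0.9],
    [0,0.002,0,0,0,0,0.9],
    [0,0.002,0,0,0,0,0.9]
  ]
}}

```text
time: 35.08
tool_pos: [0.4715, -0.1283, 0.0328]
tool_rot: [-1.57, -0.001, -1.427]
contact_force: [0.2, 0.7, 1.6]
opening: 0.0187
```

{"fn": "apply_moves", "kwargs": {
  "plan": [
    [0,0,0,0,0,0,0.6],
    [0,0,0,0,0,0,0.4],
    [0,0,0,0,0,0,0.35],
    [0,-0.02,0,0,0,0,0.35],
    [0,-0.05,0,0,0,0,0.35]
  ]
}}

```text
time: 35.7
tool_pos: [0.4703, -0.1278, 0.082]
tool_rot: [-1.573, 0.001, -1.427]
contact_force: [-0.8, -0.3, -0.1]
opening: 0.0298
```

{"fn": "apply_moves", "kwargs": {
  "plan": [
    [-0.02,-0.05,0,0,0,0,0.04],
    [-0.06,-0.1,0,0,0,0,0.04],
    [-0.11,-0.14,0,0,0,0,0.04],
    [-0.16,-0.17,0,0,0,0,0.04],
    [-0.2,-0.18,0,0,0,0,0.04]
  ]
}}

```text
time: 36.33
tool_pos: [0.4426, 0.0715, 0.2644]
tool_rot: [-1.567, -0.001, -1.426]
contact_force: [0.3, -0.7, -0.2]
opening: 0.044
```

```bash
python3 -c "
from h import *
j=cams.read_camera('top');cv2.imwrite('pics/t9.png',j);j=j[135:255,150:338];i=cams.read_camera('scene');cv2.imwrite('pics/s9.png',i)
i=i[165:255,220:330]
cv2.imwrite('pics/p9.png',np.hstack([cv2.resize(j,(430,275),interpolation=cv2.INTER_CUBIC),cv2.resize(i,(336,275),interpolation=cv2.INTER_CUBIC)]))
th=-.7
for r in(0,.092,.132): print(r,proj('top',cw([-.127,-.105+r*np.sin(th),.016+r*np.cos(th)])))
delta(cw([-.127,-.105-.0593,0])*[1,1,0]+[0,0,.22],YC,False)"
```

```text
0 [329.59231617 232.22119881]
0.092 [356.80616101 225.93757658]
0.132 [369.70201007 222.95995088]
shift mm [365.6  43.4 -53.8] turn deg [-0.2  0.3 -0. ] t 36.425
```

View pics/p9.png

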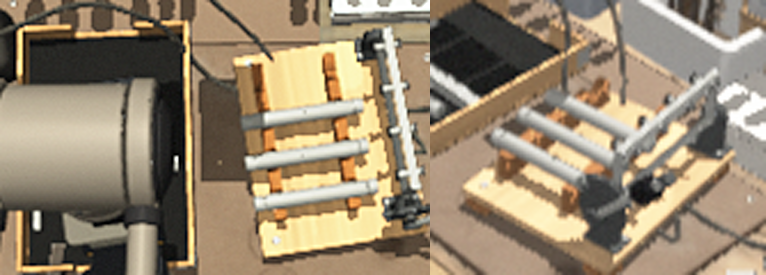

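{"fn": "apply_moves", "kwargs": {
  "plan": [
    [0.06,0,-0.009,0,0,0,0.04],
    [0.12,0,-0.018,0,0,0,0.04],
    [0.18,0,-0.027,0,0,0,0.04],
    [0.24,0,-0.036,0,0,0,0.04],
    [0.3,0,-0.045,0,0,0,0.04]
  ]
}}

```text
time: 37.05
tool_pos: [0.4399, -0.2363, 0.2617]
tool_rot: [-1.572, 0.0, -1.428]
contact_force: [1.4, -0.2, 0.5]
opening: 0.0442
```

{"fn": "apply_moves", "kwargs": {
  "plan": [
    [0.03,0,-0.004,0,0,0,0.04],
    [0.06,0.015,-0.008,0,0,0,0.04],
    [0.0656,0.03,-0.0088,0,0,0,0.04],
    [0.0656,0.04,-0.0088,0,0,0,0.04],
    [0.0656,0.04,-0.0088,0,0,0,0.04]
  ]
}}

```text
time: 37.67
tool_pos: [0.4412, -0.2985, 0.2214]
tool_rot: [-1.572, 0.002, -1.426]
contact_force: [0.3, 0.3, -0.3]
opening: 0.0444
```

```bash
python3 -c "
from h import *
delta([.4425,-.2967,.115],YC,False)
for n,a,b in(('B',(244,119),(363,105)),('C',(245,162),(368,148)),('A',(255,204),(377,187))):
  p,q=[ray('top',150+x/2.287-.3,135+y/2.287-.3,.066) for x,y in(a,b)]
  print(n,np.linalg.norm(p-q).round(3),(Rc().T@((p+q)/2-C0)).round(4))"
```

```text
shift mm [ -1.4 106.4   1.7] turn deg [ 0.1  0.1 -0.1] t 37.675
B 0.146 [ 0.0277 -0.0032  0.004 ]
C 0.15 [-0.0252  0.0023  0.004 ]
A 0.148 [-0.0755 -0.0006  0.004 ]
```

Centred to a few millimetres. Go down on the collar and pinch it.

{"fn": "apply_moves", "kwargs": {
  "plan": [
    [-0.0014,0.03,0.0015,0,0,0,0.04],
    [-0.0014,0.06,0.0015,0,0,0,0.04],
    [-0.0014,0.085,0.0015,0,0,0,0.04],
    [-0.0014,0.1,0.0015,0,0,0,0.04],
    [-0.0014,0.106,0.0015,0,0,0,0.04]
  ]
}}

```text
time: 38.3
tool_pos: [0.443, -0.2977, 0.1162]
tool_rot: [-1.571, -0.0, -1.426]
contact_force: [0.5, -0.4, -0.7]
opening: 0.0435
```

{"fn": "apply_moves", "kwargs": {
  "plan": [
    [0,0,0,0,0,0,0.2],
    [0,0,0,0,0,0,0.4],
    [0,0,0,0,0,0,0.6],
    [0,0,0,0,0,0,0.9],
    [0,0,0,0,0,0,0.9]
  ],
  "squeeze": 50
}}

```text
time: 38.92
tool_pos: [0.4428, -0.2986, 0.1171]
tool_rot: [-1.57, -0.001, -1.427]
contact_force: [-4.3, -0.9, 5.7]
opening: 0.0255
```

{"fn": "apply_moves", "kwargs": {
  "plan": [
    [0.0025,-0.0029,0,0,0,0,0.9],
    [0.005,-0.0058,0,0,0,0,0.9],
    [0.0074,-0.0088,0,0,0,0,0.9],
    [0.0078,-0.0093,0,0,0,0,0.9],
    [0.0078,-0.0093,0,0,0,0,0.9]
  ]
}}

```text
time: 39.55
tool_pos: [0.4435, -0.3052, 0.1251]
tool_rot: [-1.572, 0.002, -1.427]
contact_force: [-2.3, 3.9, -4.7]
opening: 0.0256
```

{"fn": "apply_moves", "kwargs": {
  "plan": [
    [-0.017,-0.0116,0,0,0,0,0.9],
    [-0.036,-0.0196,0,0,0,0,0.9],
    [-0.0561,-0.0237,0,0,0,0,0.9],
    [-0.0767,-0.0237,0,0,0,0,0.9],
    [-0.0968,-0.0196,0,0,0,0,0.9]
  ]
}}

```text
time: 40.17
tool_pos: [0.4304, -0.209, 0.1451]
tool_rot: [-1.569, -0.002, -1.426]
contact_force: [6.6, -8.5, -23.2]
opening: 0.0246
```

{"fn": "apply_moves", "kwargs": {
  "plan": [
    [-0.01,0.004,0,0,0,0,0.9],
    [-0.019,0.008,0,0,0,0,0.9],
    [-0.028,0.0136,0,0,0,0,0.9],
    [-0.036,0.0196,0,0,0,0,0.9],
    [-0.037,0.0205,0,0,0,0,0.9]
  ]
}}

```text
time: 40.8
tool_pos: [0.4283, -0.1864, 0.1314]
tool_rot: [-1.564, -0.029, -1.423]
contact_force: [-15.0, -48.7, 29.2]
opening: 0.0191
```

{"fn": "apply_moves", "kwargs": {
  "plan": [
    [0.003,-0.001,0,0,0,0,0.9],
    [0.006,-0.003,0,0,0,0,0.9],
    [0.007,-0.004,0,0,0,0,0.9],
    [0.007,-0.004,0,0,0,0,0.9],
    [0.007,-0.004,0,0,0,0,0.9]
  ]
}}

```text
time: 41.42
tool_pos: [0.4278, -0.1871, 0.1323]
tool_rot: [-1.567, -0.015, -1.426]
contact_force: [-5.5, -25.0, 11.1]
opening: 0.0189
```

Run:
```python
from h import *
i=cams.read_camera('scene')[180:250,230:320];i=cv2.resize(i,None,fx=8,fy=8,interpolation=cv2.INTER_CUBIC)
for th in(.7,.5):
  for r in(0,.078,.092,.106,.132):
    u=(proj('scene',cw([-.127,-.105+r*np.sin(th),.016+r*np.cos(th)]))-[229.5,179.5])*8;cv2.circle(i,tuple(int(v) for v in u),3,(0,255,0) if th>.6 else (0,0,255),-1)
cv2.imwrite('pics/p10.png',i)
```

```text
(no output)
```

View pics/p10.png

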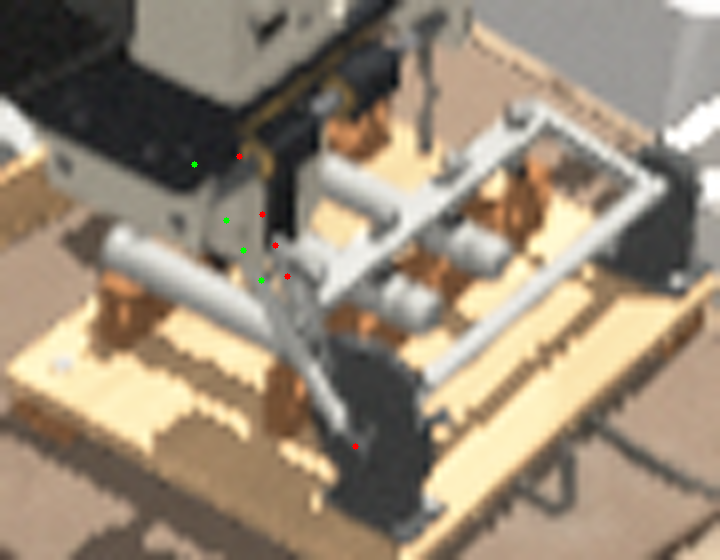

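{"fn": "apply_moves", "kwargs": {
  "plan": [
    [0,0,0,0,0,0,0.5],
    [0,0,0,0,0,0,0.3],
    [0,0,0,0,0,0,0.04],
    [0,0,0,0,0,0,0.04],
    [0,-0.02,0,0,0,0,0.04]
  ]
}}

```text
time: 42.1
tool_pos: [0.4249, -0.1791, 0.1478]
tool_rot: [-1.573, 0.003, -1.426]
contact_force: [0.8, 0.0, 0.9]
opening: 0.0439
```

{"fn": "apply_moves", "kwargs": {
  "plan": [
    [0,-0.05,0,0,0,0,0.04],
    [0,-0.1,0,0,0,0,0.04],
    [-0.05,-0.11,0,0,0,0,0.04],
    [-0.11,-0.11,0,0,0,0,0.04],
    [-0.17,-0.11,0,0,0,0,0.04]
  ]
}}

```text
time: 42.72
tool_pos: [0.4008, -0.0101, 0.2588]
tool_rot: [-1.57, 0.001, -1.428]
contact_force: [0.3, -0.8, 0.5]
opening: 0.044
```

Run:
```python
from h import *
j=cams.read_camera('top');cv2.imwrite('pics/t11.png',j);i=cams.read_camera('scene');cv2.imwrite('pics/s11.png',i)
i=cv2.resize(i[185:245,235:295],None,fx=6.5,fy=6.5,interpolation=cv2.INTER_CUBIC);k=cv2.resize(j[185:245,285:345],None,fx=6.5,fy=6.5,interpolation=cv2.INTER_CUBIC)
cv2.imwrite('pics/p11.png',np.hstack([i,k]))
```

```text
(no output)
```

View pics/p11.png

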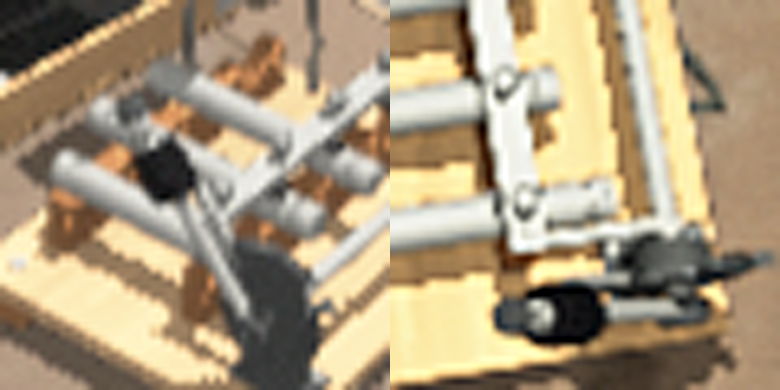

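Run:
```python
from h import *
a=cv2.imread('pics/top0.png');b=cv2.imread('pics/t11.png');s=cv2.imread('pics/s11.png')
for n in(a,b):
    m=(n[226:240,298:322].max(2)<45);y,x=np.nonzero(m);print(len(x),x.mean()+298,y.mean()+226,x.min()+298,x.max()+298)
m=(s[202:220,252:270].max(2)<45);y,x=np.nonzero(m);print('scene',len(x),x.mean()+252,y.mean()+202)
for th in(.7,.65,.6):
  for r in(.092,.104):
    p=cw([-.127,-.105+r*np.sin(th),.016+r*np.cos(th)]);print(th,r,proj('top',p).round(1),proj('scene',p).round(1))
z=lambda i:cv2.resize(i[190:242,295:335],(390,507),interpolation=cv2.INTER_CUBIC)
cv2.imwrite('pics/p12.png',np.hstack([z(a),z(b)]))
```

```text
80 312.45 232.8125 305 321
78 313.0128205128205 232.66666666666666 306 321
scene 53 260.0188679245283 211.03773584905662
0.7 0.092 [310.9 233.4] [260.  210.8]
0.7 0.104 [308.3 233.5] [258.2 207.6]
0.65 0.092 [312.4 233.1] [260.9 210.6]
0.65 0.104 [310.  233.2] [259.2 207.3]
0.6 0.092 [314.  232.7] [261.9 210.4]
0.6 0.104 [311.8 232.8] [260.3 207.1]
```

View pics/p12.png

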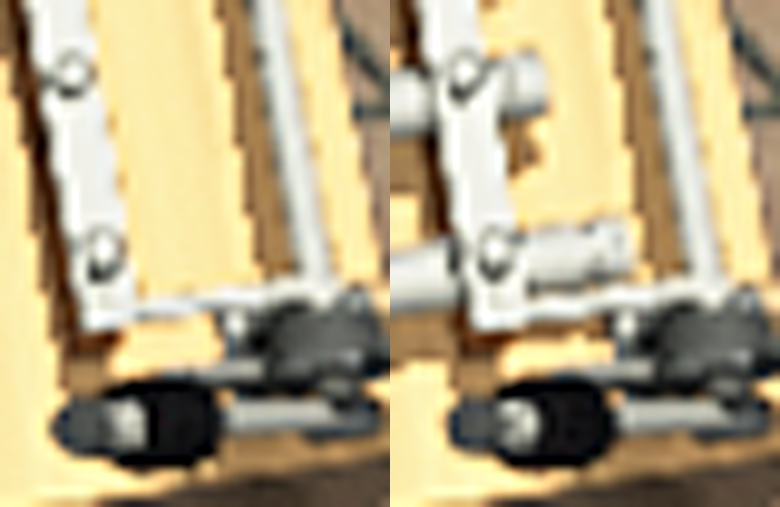

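{"fn": "apply_moves", "kwargs": {
  "plan": [
    [0.05,-0.03,0,0,0,0,0.04],
    [0.11,-0.05,-0.01,0,0,0,0.04],
    [0.17,-0.05,-0.02,0,0,0,0.04],
    [0.23,-0.05,-0.03,0,0,0,0.04],
    [0.29,-0.05,-0.04,0,0,0,0.04]
  ]
}}

```text
time: 43.45
tool_pos: [0.4029, -0.3069, 0.3086]
tool_rot: [-1.571, 0.0, -1.427]
contact_force: [1.1, 0.5, -0.3]
opening: 0.0438
```

{"fn": "apply_moves", "kwargs": {
  "plan": [
    [0.05,0,-0.01,0,0,0,0.04],
    [0.1,0,-0.03,0,0,0,0.04],
    [0.15,0,-0.05,0,0,0,0.04],
    [0.15,0,-0.05,0,0,0,0.04],
    [0.15,0,-0.05,0,0,0,0.04]
  ]
}}

```text
time: 44.08
tool_pos: [0.3753, -0.4601, 0.3082]
tool_rot: [-1.571, 0.001, -1.427]
contact_force: [0.4, 0.3, 0.0]
opening: 0.0438
```

Run:
```python
from h import *
a=cams.read_camera('top')
cv2.imwrite('pics/p13.png',cv2.resize(a[130:270,95:435],(800,330),interpolation=cv2.INTER_CUBIC))
```

```text
(no output)
```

View pics/p13.png

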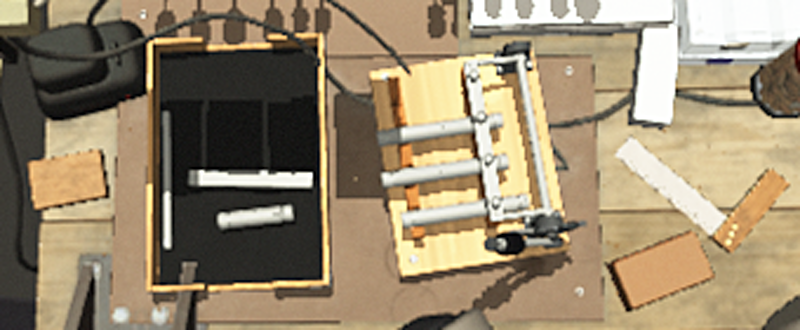

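Run:
```python
from h import *
from scipy.ndimage import map_coordinates
b=cams.read_camera('top');cv2.imwrite('pics/t13.png',b)
ys=np.arange(-.11,.111,.001)
for f in('t9','t11','t13'):
    g=cv2.cvtColor(cv2.imread(f'pics/{f}.png'),cv2.COLOR_BGR2HSV)[...,1].astype(float)
    for x in(.025,-.025,-.075):
        sat=[map_coordinates(g,[[v],[u]],order=1)[0] for y in ys for u,v in[proj('top',cw([x,y,.009]))]]
        k=ys[np.array(sat)<60]; k=k[abs(k)<.1]
        print(f,x,k.min().round(3),k.max().round(3),'mid',((k.min()+k.max())/2).round(4))
```

```text
t9 0.025 -0.075 0.075 mid 0.0
t9 -0.025 -0.073 0.078 mid 0.0025
t9 -0.075 -0.075 0.075 mid 0.0
t11 0.025 -0.075 0.099 mid 0.012
t11 -0.025 -0.073 0.099 mid 0.013
t11 -0.075 -0.087 0.099 mid 0.006
t13 0.025 -0.075 0.075 mid 0.0
t13 -0.025 -0.073 0.078 mid 0.0025
t13 -0.075 -0.088 0.062 mid -0.013
```

Run:
```python
from h import *
from scipy.ndimage import map_coordinates
g=cv2.cvtColor(cv2.imread('pics/t9.png'),cv2.COLOR_BGR2HSV).astype(float)
ys=np.arange(-.065,.0651,.002)
for x in(.05,.09,0.0,-.05):
    P=np.array([proj('top',cw([x,y,0])) for y in ys])
    o=[map_coordinates(g[...,c],[P[:,1],P[:,0]],order=1) for c in(0,1,2)]
    print(x,[(round(y*1000),int(h),int(s),int(v)) for y,h,s,v in zip(ys,*o) if 30<abs(y*1000)<62][::2])
```

```text
0.05 [(-61, 25, 70, 251), (-57, 28, 59, 252), (-53, 21, 118, 242), (-49, 14, 172, 225), (-45, 14, 173, 222), (-41, 13, 175, 210), (-37, 12, 179, 104), (-33, 20, 107, 218), (31, 22, 96, 247), (35, 21, 104, 248), (39, 15, 163, 239), (43, 13, 175, 196), (47, 13, 182, 115), (51, 13, 154, 108), (55, 17, 126, 160), (59, 16, 124, 169)]
0.09 [(-61, 26, 68, 252), (-57, 29, 58, 253), (-53, 21, 118, 240), (-49, 13, 182, 214), (-45, 14, 171, 219), (-41, 13, 178, 207), (-37, 17, 145, 197), (-33, 25, 74, 254), (31, 23, 95, 249), (35, 21, 108, 254), (39, 13, 164, 177), (43, 12, 180, 103), (47, 12, 180, 110), (51, 14, 153, 128), (55, 16, 127, 164), (59, 17, 128, 167)]
0.0 [(-61, 18, 117, 223), (-57, 25, 86, 253), (-53, 18, 134, 233), (-49, 14, 168, 230), (-45, 14, 168, 231), (-41, 13, 176, 211), (-37, 12, 177, 89), (-33, 17, 124, 206), (31, 16, 126, 182), (35, 16, 124, 217), (39, 15, 156, 232), (43, 14, 171, 226), (47, 14, 173, 229), (51, 13, 174, 144), (55, 17, 126, 153), (59, 17, 125, 169)]
-0.05 [(-61, 20, 109, 238), (-57, 24, 90, 251), (-53, 20, 114, 249), (-49, 15, 166, 233), (-45, 15, 169, 230), (-41, 14, 171, 219), (-37, 12, 182, 116), (-33, 17, 121, 175), (31, 17, 118, 236), (35, 19, 114, 245), (39, 16, 154, 237), (43, 14, 170, 231), (47, 14, 169, 229), (51, 13, 171, 177), (55, 18, 120, 195), (59, 20, 107, 225)]
```

```bash
python3 -c "
from cell import robot
s=robot.observe();print(s['time'],s['contact_force']);print(robot.hand_in())"
```

```text
44.175 [-0.28742079  0.06891408  0.23688746]
the job is handed in; nothing more can be done
None
```

The job is handed in at 44 s. The three 150 mm axle blanks (no fourth was in the tray) lie in V notches under the closed bail. The collar appears to be down in its latch.

- **Opening the bail:** I lifted the collar and threw the lever over. The pictures showed the bail standing clear.
- **Placing the axles:** Before closing, they measured 0, +2.5 and 0 mm from the mid-line, at seats +25, −25 and −75 mm along the cradle.
- **Closing the bail:** The grip partly slipped off the collar at the end of the swing. The pictures show the collar in the same place as at the start. The lever is about 0.015–0.02 rad from its starting angle, against the 0.04 allowed.
- **Final check:** The axle at −75 mm has moved and now sits 13 mm off the mid-line towards −y. That is within the 18 mm limit, and the rails in the picture confirm the reference to about 1 mm. I could not tell whether the knock or the closing moved it. I left it, because the closed lever blocks the gripper there. The other two are unchanged.
- **Everything else:** The three other bars are in the tray. The try square, sanding block and offcut look unmoved by eye; I did not measure them. The arm is clear of everything.
- **Disagreement with the description:** The fingertips sat about 32 mm higher than the stated tool geometry. I found this when the first collar pinch closed on almost nothing. Contact with the tray floor confirmed it, and I worked to the corrected height after that.

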